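# Load the two tall capacitors into the carrier tray

### The arm

A 7-joint arm with a two-finger parallel gripper is mounted at the origin on the work surface. World frame = base frame: x ahead of the robot, y to its left, z up, the work surface at z = 0. Lengths are in m, angles in rad, forces in N, time in s.
With the tool pointing down it reaches from about 0.35 to 0.9 m from the base axis. Payload 7.2 kg.
Tool frame: the origin (TCP) lies at the very end of the fingers, on their centre line; the grasp point (between the pads) lies 19 mm behind it; z points along the fingers, y is the line along which they close (so a half turn about z gives the same grasp; the last joint's range is limited). The gripper opens to 88 mm and grips with 3 to 60 N. Pads are 20 mm wide; open, the fingers measure 115 mm over their backs; the gripper's body (75 mm by 178 mm) begins 61 mm behind the grasp point.
Start: joints at [1.129, 0.411, -0.013, 1.596, 0.006, 1.134, -0.082], TCP at [0.228, -0.582, 0.223] pointing down, gripper open.
Joint ranges: [-2.95, 2.95], [-0.29, 1.99], [-1.47, 1.44], [0.14, 2.54], [-1.03, 4.17], [0.13, 1.85], [-2.86, 2.86]. Speed limits (rad/s): [2.39, 2.39, 3.01, 3.01, 3.14, 3.14, 3.14].

### API

Orientations are given as [roll, pitch, yaw] about the fixed x, y, z axes, in that order (R = Rz(yaw) Ry(pitch) Rx(roll)).
In Python, from plant import read_state, vision, order gives the robot as it stands.
- The arm moves only by the tool step_arm, never from a script. Its arguments are lists of equal length, an entry for each row: "delta_pos": the shift along the world's x, y, z in m, a list of three; "rot": the turn, a rotation vector about the world's x, y, z in degrees, a list of three; "claw": the closure, from 0 (fully open) to 1 (shut). In form: {"delta_pos": [[x, y, z], ...], "rot": [[wx, wy, wz], ...], "claw": [claw, ...]}. A call has 1 to 10 rows; each row is the pose to reach, as a shift and turn from the pose commanded when the call began; what a row does not reach only later rows make up. A row lasts 1/12 s, in which the tool goes at most 41.7 mm and 7.16 degrees, less where a joint would pass 70% of its speed; a pose out of reach is approached as far as the arm can. A call with a gripper value outside its range is refused whole. The fingers move at their own pace and stop on an object; "force" is the grip in N (left out, the last holds). Time passes only in rows, so rows that repeat a pose let the fingers close. It gives the time, the measured TCP pose, the force, the opening and the grip force at its end, in the units of the state.
- read_state(): the state, without advancing time (a new reading comes with each control period).
- vision.capture(name): name is "side" or "top" or "wrist"; returns a dict with "img" (400x640x3 uint8, red, green, blue), "camera_matrix" (3x3 intrinsics, pixels), "R" (3x3) and "t" (3): a world point X has camera coordinates R X + t. Camera axes: x right, y down, z forward; pixel columns grow to the right and rows downward; lengths in m; the calibration is good to about 2 mm. A picture is of the moment at which its call begins. There is no depth.
- order.finish_job(): hands the job in; it is judged then, once.
The state is a dict: "clock": time; "qpos": joint angles; "qvel": joint speeds; "tau": joint torques, N m; "eef_pos": TCP position; "eef_rot": TCP orientation; "contact_force": force on the tool from outside, world axes, zero at the start; "wrist_torque": the same for the moment, N m; "grip_width": finger opening in m; "gripper_force": force on a finger pad.
Only numpy, scipy, OpenCV 4.12 (cv2) and the standard library are available. Lean on these libraries where they do the work, as an engineer would, in place of code of your own. Each camera call takes 0.05 s, during which the arm holds its last target. There are 200 camera calls.

### The job

Put the two tall, thick capacitors that stand on the bench into the blue carrier tray: one into each of the two empty pockets of its red insert, each standing upright on the pocket's floor with its terminals up. Leave the capacitor already in the middle pocket where it is, and leave the short one and the slim one standing where they are on the bench.

Things in the scene. Friction and masses are not known exactly. Their poses are not given: they have to be found in the camera images.
- carrier: fixed shallow blue plastic tray, 118 mm (its x) by 272 mm (its y), rim 30 mm high, 6 mm walls, filled by a red insert whose top is 27 mm above the bench and which has three round pockets in a row along y, 80 mm apart. Origin at the centre of its underside, z up; its yaw varies by up to 0.35 rad.
- pocket_left (a point): centre of the floor of the left pocket (at y = +80 mm in the carrier's frame) of the tray insert, 7 mm above the bench; axes as the carrier's. Round blind pocket 54 mm in diameter, 20 mm deep (its mouth is 27 mm above the bench), empty at the start.
- pocket_middle (a point): centre of the floor of the middle pocket (at the carrier's centre) of the tray insert, 7 mm above the bench; axes as the carrier's. Round blind pocket 54 mm in diameter, 20 mm deep (its mouth is 27 mm above the bench), already holding a capacitor.
- pocket_right (a point): centre of the floor of the right pocket (at y = -80 mm in the carrier's frame) of the tray insert, 7 mm above the bench; axes as the carrier's. Round blind pocket 54 mm in diameter, 20 mm deep (its mouth is 27 mm above the bench), empty at the start.
- tall_cap_a: can capacitor standing on the bench, terminals up: black cylinder 35 mm in diameter, 65 mm tall, pale stripe down one side, grey top with two small tinned terminals (5 mm high) on it; about 90 g. Origin at the centre of its underside, z up along its axis. One of two identical ones; it starts anywhere among the loose capacitors, which stand at least 95 mm apart (centre to centre). Either tall capacitor may go into either empty pocket.
- tall_cap_b: can capacitor standing on the bench, terminals up: black cylinder 35 mm in diameter, 65 mm tall, pale stripe down one side, grey top with two small tinned terminals (5 mm high) on it; about 90 g. Origin at the centre of its underside, z up along its axis. One of two identical ones; it starts anywhere among the loose capacitors, which stand at least 95 mm apart (centre to centre). Either tall capacitor may go into either empty pocket.
- cap_seated: a capacitor like the tall ones (35 mm in diameter, 65 mm tall), already standing in the middle pocket, its top 72 mm above the bench; origin at the centre of its underside, z up along its axis. Not to be moved.
- short_cap: bystander: short black capacitor standing on the bench among the others, 35 mm in diameter but only 30 mm tall; origin at the centre of its underside.
- slim_cap: bystander: slim black capacitor standing on the bench among the others, 65 mm tall but only 20 mm in diameter; origin at the centre of its underside.
- power_board: bystander: fixed green circuit board 110 x 150 mm lying on the bench beyond the loose capacitors, its parts up to 33 mm high; origin at the centre of its underside.
There are look-alikes about, which are no part of the job. What is shaped like the tall_cap_b but pink is not meant. What is shaped like the tall_cap_a but pink is not meant.

How it is judged:
At the end, for the whole second after the job is handed in: One tall capacitor in the left pocket, the other in the right, the seated one in the middle: each within 14 mm of the pocket's axis, under 6 mm above its floor, upright within 10 degrees, at rest. The short and slim ones upright within 30 mm of their starts (((horizontal distance between tall_cap_a and pocket_left below 0.014 m and z of tall_cap_a in the frame of pocket_left below 0.006 m and angle between each of tall_cap_a, tall_cap_b's own z axis and vertical below 0.17 rad and horizontal distance between tall_cap_b and pocket_right below 0.014 m and z of tall_cap_b in the frame of pocket_right below 0.006 m) or (horizontal distance between tall_cap_a and pocket_right below 0.014 m and z of tall_cap_a in the frame of pocket_right below 0.006 m and angle between each of tall_cap_a, tall_cap_b's own z axis and vertical below 0.17 rad and horizontal distance between tall_cap_b and pocket_left below 0.014 m and z of tall_cap_b in the frame of pocket_left below 0.006 m)) and linear speed of each of tall_cap_a, tall_cap_b below 0.02 m/s and horizontal distance between cap_seated and pocket_middle below 0.014 m and z of cap_seated in the frame of pocket_middle below 0.006 m and angle between each of cap_seated, short_cap, slim_cap's own z axis and vertical below 0.17 rad and distance of each of short_cap, slim_cap from where it was at the start of the episode below 0.03 m); the robot touches nothing.
It fails at once if the short capacitor is moved by more than 30 mm or knocked over (distance of short_cap from where it was at the start of the episode above 0.03 m or angle between short_cap's own z axis and vertical above 0.5 rad).
It fails at once if the slim capacitor is moved by more than 30 mm or knocked over (distance of slim_cap from where it was at the start of the episode above 0.03 m or angle between slim_cap's own z axis and vertical above 0.5 rad).
It fails at once if the capacitor in the middle pocket is moved by more than 25 mm or tipped (distance of cap_seated from where it was at the start of the episode above 0.025 m or angle between cap_seated's own z axis and vertical above 0.5 rad).
It also fails if it takes over 64 s, if anything falls off the work surface, if the arm or the gripper's body presses on something with over 40 N, if the wrist force passes 120 N, or if a joint passes its speed limit or range.

## Working session

There is one attempt and no reset: what is moved stays moved. The work goes in short steps, Python scripts to look and compute and a tool call to move; the robot and the scene stay as the last step left them, time stands still between calls to the robot, and variables do not carry over. Pictures are saved under pics/ and viewed, at most 10 in all, crops included, and the job is handed in when it is done.

Besides the shell and the picture viewer there is one more tool, called in YAML: its name, and indented under it one key for each argument. step_arm: Moves the arm, as the interface text tells. Its arguments: {"type":"object","properties":{"delta_pos":{"type":"array"},"rot":{"type":"array"},"claw":{"type":"array"},"force":{"type":"number"}},"required":["delta_pos","rot","claw"]}

```bash
mkdir -p pics; python3 - <<'E'
from plant import read_state, vision
import cv2,numpy as np
s=read_state();print(s['clock'],s['eef_pos'],s['eef_rot'],s['grip_width'])
for n in('top','side'):
    c=vision.capture(n);cv2.imwrite(f'pics/{n}.png',c['img'][...,::-1]);np.savez(f'{n}.npz',**c)
    print(n,c['camera_matrix'],-c['R'].T@c['t'],c['R'])
E
```

```text
0.0 [ 0.22800796 -0.58141484  0.22185067] [-3.14009532e+00  1.29718479e-04  3.73818385e-01] 0.0875460009102894
top [[396.49814817   0.         324.38171918]
 [  0.         396.49814817 201.88987113]
 [  0.           0.           1.        ]] [ 0.48712001 -0.01657436  0.94431093] [[-0.01783493 -0.99971242  0.01603112]
 [-0.99092688  0.01553741 -0.13350094]
 [ 0.13321346 -0.01826665 -0.99091902]]
side [[399.65718021   0.         327.4069071 ]
 [  0.         399.65718021 204.50197958]
 [  0.           0.           1.        ]] [ 0.35577736 -0.65292511  0.50049193] [[ 0.92064422 -0.39015745  0.01383431]
 [-0.20847634 -0.52127891 -0.82753001]
 [ 0.33007853  0.75897659 -0.56125101]]
```

View pics/top.png

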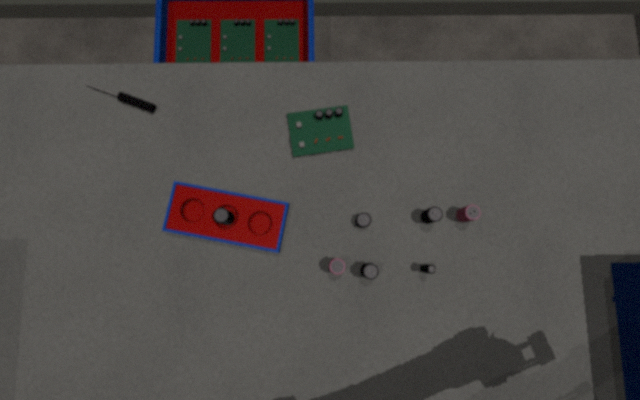

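View pics/side.png

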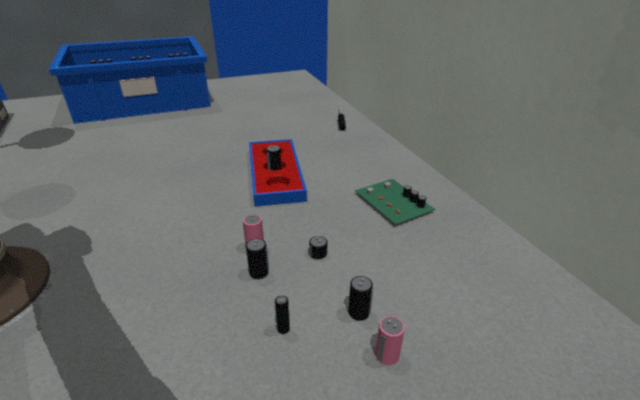

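The top view shows the tall caps at about (432,214) and (370,270), with pink look-alikes beside them at (470,213) and (337,266). The short cap is at (363,220), the slim one at (428,268), and the tray's empty pockets at (192,210) and (260,222). The side view agrees with this.

```bash
python3 - <<'E'
import cv2,numpy as np
t=cv2.imread('pics/top.png');s=cv2.imread('pics/side.png')
a=cv2.resize(t[190:290,320:490],None,fx=4.7,fy=4.7,interpolation=cv2.INTER_NEAREST)[:,:799]
a=np.clip(a.astype(float)*1.8,0,255).astype('uint8')
cv2.imwrite('pics/c1.png',a)
E
```

```text
(no output)
```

View pics/c1.png

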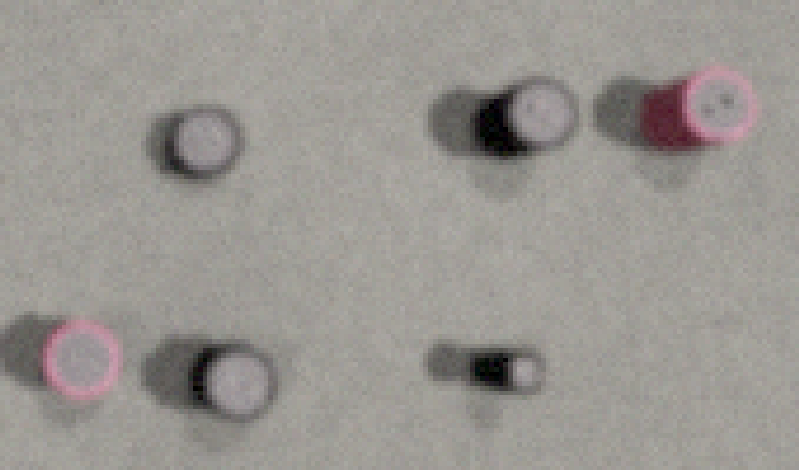

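The crop shows the top-face centres at crop (541,113) for tall A, (238,382) for tall B, (207,141) for the short cap and (524,372) for the slim one. The pinks are at (719,105) and (82,359).

```bash
cat > h.py <<'E'
import numpy as np,cv2
def ray(c,u,v,z):
    K,R,t=c['camera_matrix'],c['R'],c['t']
    o=-R.T@t; d=R.T@np.linalg.solve(K,[u,v,1]); return (o+d*(z-o[2])/d[2])[:2]
E
python3 - <<'E'
from h import *
c=np.load('top.npz');s=np.load('side.npz')
for n,x,y,z in(('A',541,113,.065),('B',238,382,.065),('short',207,141,.03),('slim',524,372,.065),('pinkR',719,105,.065),('pinkL',82,359,.065)):
    print(n,ray(c,320+x/4.7-.4,190+y/4.7-.4,z).round(4))
for n,u,v in(('A',361.5,281.5),('B',257,243.5)): print('side',n,ray(s,u,v,.065).round(4))
hsv=cv2.cvtColor(c['img'],cv2.COLOR_RGB2HSV)
def big(m,lo,hi,sl):
    m=m.astype('uint8');m[:sl]=0
    k=max(cv2.findContours(m,cv2.RETR_EXTERNAL,cv2.CHAIN_APPROX_NONE)[0],key=cv2.contourArea);return k
h,S,V=[hsv[...,i].astype(int) for i in range(3)]
m=(((h>105)&(h<135))|(h<8)|(h>172))&(S>140)&(V>40); m[:,300:]=0
k=big(m,0,0,160)
for z in(.03,.0): 
  P=np.array([ray(c,u,v,z) for u,v in k[:,0]]).astype('f4'); r=cv2.minAreaRect(P*1000); print(z,r)
# pocket: red brightness profile
b=cv2.resize(c['img'][175:255,155:300,::-1],None,fx=5.5,fy=5.5,interpolation=cv2.INTER_NEAREST)
cv2.imwrite('pics/c2.png',np.clip(b*1.8,0,255).astype('uint8'))
E
```

```text
A [ 0.5749 -0.2793]
B [ 0.4513 -0.1305]
short [ 0.5672 -0.1237]
slim [ 0.4534 -0.2646]
pinkR [ 0.5774 -0.3649]
pinkL [ 0.4632 -0.058 ]
side A [ 0.5788 -0.2745]
side B [ 0.4555 -0.128 ]
0.03 ((580.1168823242188, 194.86293029785156), (272.1695556640625, 116.36847686767578), 78.19673919677734)
0.0 ((583.1683349609375, 201.80052185058594), (281.099853515625, 120.18666076660156), 78.19673919677734)
```

View pics/c2.png

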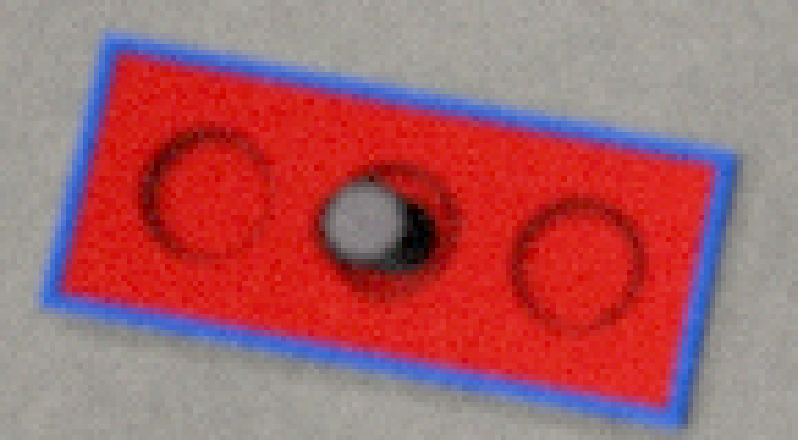

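The crop shows both empty pockets clearly, at about crop (208,194) and (578,265). The outline gives a carrier centre of (0.580,0.195) and a yaw of about -11.8°. I'll close the fingers along the carrier's x axis (tool yaw 78°). That also clears the pinks. Moving above A first.

step_arm:
  delta_pos:
    - [0.035, 0.03, 0]
    - [0.07, 0.06, 0]
    - [0.1, 0.09, 0]
    - [0.13, 0.12, 0]
    - [0.16, 0.15, 0]
    - [0.19, 0.17, 0]
    - [0.22, 0.2, 0]
    - [0.25, 0.23, 0]
    - [0.28, 0.26, 0]
    - [0.3, 0.28, 0]
  rot:
    - [0, 0, 6]
    - [0, 0, 12]
    - [0, 0, 18]
    - [0, 0, 24]
    - [0, 0, 30]
    - [0, 0, 36]
    - [0, 0, 42]
    - [0, 0, 48]
    - [0, 0, 54]
    - [0, 0, 57]
  claw: [0, 0, 0, 0, 0, 0, 0, 0, 0, 0]
  force: 20

```text
clock: 0.93
eef_pos: [0.5298, -0.2991, 0.2224]
eef_rot: [-3.141, -0.001, 1.376]
contact_force: [0.7, -0.5, 0.4]
grip_width: 0.0877
gripper_force: 0.0
```

step_arm:
  delta_pos:
    - [0.03, 0.015, 0]
    - [0.049, 0.025, 0]
    - [0.049, 0.025, 0]
    - [0.049, 0.025, 0]
    - [0.049, 0.025, 0]
  rot:
    - [0, 0, 0]
    - [0, 0, 0]
    - [0, 0, 0]
    - [0, 0, 0]
    - [0, 0, 0]
  claw: [0, 0, 0, 0, 0]

```text
clock: 1.35
eef_pos: [0.5762, -0.2776, 0.2221]
eef_rot: [-3.14, 0.001, 1.368]
contact_force: [0.1, -0.6, -0.4]
grip_width: 0.0878
gripper_force: 0.0
```

```bash
python3 - <<'E'
from plant import read_state, vision
from h import *
s=read_state();print(s['clock'],s['eef_pos'],s['eef_rot'])
c=vision.capture('wrist');np.savez('w1.npz',**c)
cv2.imwrite('pics/w1.png',np.clip(c['img'][...,::-1]*1.5,0,255).astype('uint8'))
t=np.load('top.npz')
for n,u,v in(('L',208,194),('R',578,265)):print(n,ray(t,155+u/5.5-.4,175+v/5.5-.4,.027))
print('seat',ray(t,155+362/5.5-.4,175+222/5.5-.4,.072))
E
```

```text
1.35 [ 0.57620385 -0.27760546  0.22205889] [-3.14009899e+00  5.04504235e-04  1.36792303e+00]
L [0.59657795 0.2724761 ]
R [0.56404802 0.11696564]
seat [0.5789447  0.19669772]
```

View pics/w1.png

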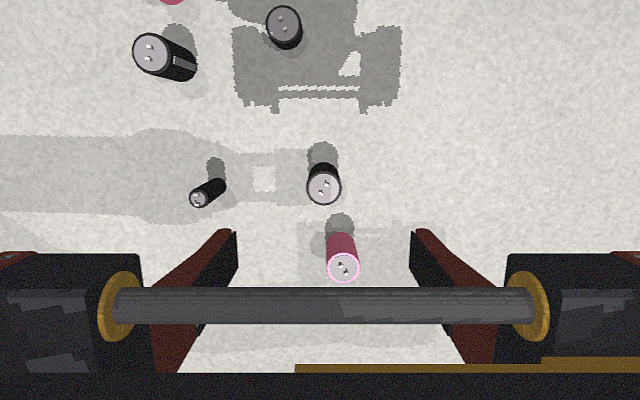

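The wrist view shows tall A's top at (324,187), tall B at (151,53), the slim cap at (199,199), the short one at (284,25) and the pink one at (343,267).

```bash
python3 - <<'E'
from h import *
w=np.load('w1.npz')
for n,u,v,z in(('A',324,188,.065),('B',150,53,.065),('pinkR',343,268,.065),('slim',198,200,.065)):print(n,ray(w,u,v,z).round(4))
print(-w['R'].T@w['t'])
E
```

```text
A [ 0.5757 -0.2784]
B [ 0.4505 -0.1294]
pinkR [ 0.5779 -0.364 ]
slim [ 0.4533 -0.2654]
[ 0.58890717 -0.21338505  0.38440923]
```

step_arm:
  delta_pos:
    - [0, -0.001, -0.04]
    - [0, -0.001, -0.08]
    - [0, -0.001, -0.11]
    - [0, -0.001, -0.14]
    - [0, -0.001, -0.165]
    - [0, -0.001, -0.18]
    - [0, -0.001, -0.187]
    - [0, -0.001, -0.187]
    - [0, -0.001, -0.187]
  rot:
    - [0, 0, 0]
    - [0, 0, 0]
    - [0, 0, 0]
    - [0, 0, 0]
    - [0, 0, 0]
    - [0, 0, 0]
    - [0, 0, 0]
    - [0, 0, 0]
    - [0, 0, 0]
  claw: [0, 0, 0, 0, 0, 0, 0, 0, 0]

```text
clock: 2.15
eef_pos: [0.577, -0.2788, 0.0364]
eef_rot: [3.141, 0.0, 1.367]
contact_force: [0.4, -0.8, 1.2]
grip_width: 0.0877
gripper_force: 0.0
```

step_arm:
  delta_pos:
    - [0, 0, 0]
    - [0, 0, 0]
    - [0, 0, 0]
    - [0, 0, 0]
    - [0, 0, 0]
    - [0, 0, 0]
    - [0, 0, 0]
    - [0, 0, 0]
    - [0, 0, 0]
    - [0, 0, 0]
  rot:
    - [0, 0, 0]
    - [0, 0, 0]
    - [0, 0, 0]
    - [0, 0, 0]
    - [0, 0, 0]
    - [0, 0, 0]
    - [0, 0, 0]
    - [0, 0, 0]
    - [0, 0, 0]
    - [0, 0, 0]
  claw: [0.7, 0.7, 0.7, 0.7, 0.7, 0.7, 0.7, 0.7, 0.7, 0.7]
  force: 20

```text
clock: 2.98
eef_pos: [0.5771, -0.2778, 0.0356]
eef_rot: [-3.141, -0.0, 1.369]
contact_force: [0.1, 0.4, 0.5]
grip_width: 0.0343
gripper_force: 20.0
```

step_arm:
  delta_pos:
    - [0, 0, 0.02]
    - [0, 0, 0.05]
    - [0, 0, 0.08]
    - [0, 0, 0.11]
    - [0, 0.02, 0.13]
    - [0, 0.05, 0.13]
    - [0, 0.085, 0.13]
    - [0, 0.12, 0.13]
    - [0, 0.155, 0.13]
    - [0, 0.19, 0.13]
  rot:
    - [0, 0, 0]
    - [0, 0, 0]
    - [0, 0, 0]
    - [0, 0, 0]
    - [0, 0, 0]
    - [0, 0, 0]
    - [0, 0, 0]
    - [0, 0, 0]
    - [0, 0, 0]
    - [0, 0, 0]
  claw: [0.7, 0.7, 0.7, 0.7, 0.7, 0.7, 0.7, 0.7, 0.7, 0.7]

```text
clock: 3.82
eef_pos: [0.5768, -0.0864, 0.1657]
eef_rot: [3.142, 0.0, 1.368]
contact_force: [0.5, -0.8, -1.3]
grip_width: 0.0345
gripper_force: 20.0
```

step_arm:
  delta_pos:
    - [0, 0.035, 0]
    - [0, 0.07, 0]
    - [0, 0.105, 0]
    - [0.005, 0.14, 0]
    - [0.01, 0.175, 0]
    - [0.01, 0.21, 0]
    - [0.015, 0.245, 0]
    - [0.015, 0.28, 0]
    - [0.02, 0.315, 0]
    - [0.02, 0.335, 0]
  rot:
    - [0, 0, 0]
    - [0, 0, 0]
    - [0, 0, 0]
    - [0, 0, 0]
    - [0, 0, 0]
    - [0, 0, 0]
    - [0, 0, 0]
    - [0, 0, 0]
    - [0, 0, 0]
    - [0, 0, 0]
  claw: [0.7, 0.7, 0.7, 0.7, 0.7, 0.7, 0.7, 0.7, 0.7, 0.7]

```text
clock: 4.65
eef_pos: [0.5965, 0.252, 0.1656]
eef_rot: [-3.141, -0.002, 1.372]
contact_force: [-0.2, -0.5, -0.7]
grip_width: 0.0346
gripper_force: 20.0
```

step_arm:
  delta_pos:
    - [0, 0.015, 0]
    - [0, 0.027, 0]
    - [0, 0.027, 0]
    - [0, 0.027, 0]
    - [0, 0.027, 0]
  rot:
    - [0, 0, 0]
    - [0, 0, 0]
    - [0, 0, 0]
    - [0, 0, 0]
    - [0, 0, 0]
  claw: [0.7, 0.7, 0.7, 0.7, 0.7]

```text
clock: 5.07
eef_pos: [0.5977, 0.272, 0.1655]
eef_rot: [3.141, 0.001, 1.367]
contact_force: [0.7, 0.7, -0.5]
grip_width: 0.0347
gripper_force: 20.0
```

```bash
python3 - <<'E'
from plant import read_state, vision
from h import *
s=read_state();print(s['clock'],s['eef_pos'],s['grip_width'])
c=vision.capture('wrist');np.savez('w2.npz',**c)
cv2.imwrite('pics/w2.png',np.clip(c['img'][...,::-1]*1.3,0,255).astype('uint8'))
E
```

```text
5.0667 [0.59774009 0.27198078 0.16550795] 0.034737339761819024
```

View pics/w2.png

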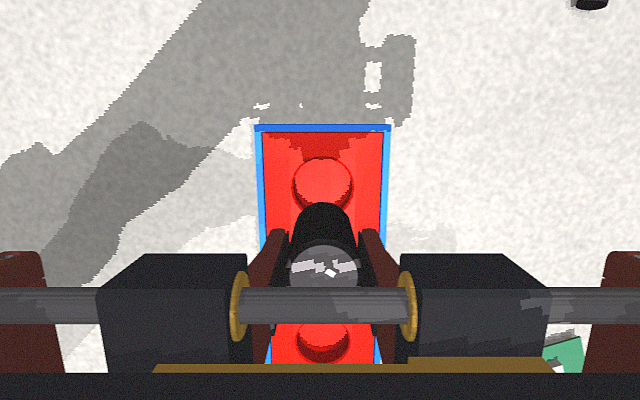

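The wrist view shows the left pocket at (323,185), the gripped capacitor's top near (323,265), and another pocket mouth at (323,340). I'll project the known points to confirm which is which.

```bash
python3 - <<'E'
from h import *
w=np.load('w2.npz')
def pr(p):
    q=w['camera_matrix']@(w['R']@np.array(p)+w['t']);return (q[:2]/q[2]).round(0)
for n,p in dict(L=(.5965,.2725,.027),M=(.580,.195,.027),R=(.564,.117,.027),seat=(.579,.1967,.072),heldtop=(.5977,.272,.195),heldbot=(.5977,.272,.13)).items():print(n,pr(p))
print(ray(w,323,184,.027))
E
```

```text
L [323. 191.]
M [322. 271.]
R [322. 343.]
seat [321. 293.]
heldtop [325. 275.]
heldbot [325. 227.]
[0.59803115 0.27860247]
```

```bash
python3 - <<'E'
from h import *
w=np.load('w2.npz');g=w['img'].astype(int)
print('mouth top', g[145:170:1,323,0].tolist())
print('rim',[tuple(x) for x in g[118:136,300].tolist()])
def pr(p):
    q=w['camera_matrix']@(w['R']@np.array(p)+w['t']);return (q[:2]/q[2]).round(1)
d=np.array([.0164,.0783,0])/.08
L=np.array([.5965,.273,.027]);C=np.array([.580,.195,.03])
print(pr(L+.027*d),pr(L-.027*d),pr(C+.136*d),pr(C+.13*d))
print(g[185,285:365,0].tolist())
E
```

```text
mouth top [168, 167, 169, 165, 165, 163, 165, 164, 165, 166, 170, 116, 124, 108, 178, 229, 234, 233, 230, 232, 232, 233, 231, 234, 234]
rim [(126, 124, 124), (123, 120, 118), (125, 125, 124), (128, 124, 122), (132, 129, 122), (143, 134, 119), (22, 64, 139), (18, 87, 179), (37, 90, 176), (33, 90, 175), (38, 91, 175), (36, 92, 177), (33, 95, 187), (48, 80, 151), (107, 15, 0), (181, 36, 30), (174, 42, 37), (166, 34, 19)]
[322.7 160.6] [322.5 218.8] [322.5 126.9] [322.5 134. ]
[226, 226, 226, 229, 231, 221, 186, 176, 128, 85, 94, 177, 229, 223, 226, 232, 232, 232, 233, 231, 233, 234, 232, 233, 233, 233, 233, 234, 233, 233, 234, 234, 233, 235, 233, 232, 234, 234, 233, 233, 232, 234, 233, 233, 240, 244, 244, 243, 243, 243, 243, 243, 243, 244, 243, 243, 243, 243, 244, 240, 232, 236, 208, 106, 121, 106, 100, 169, 207, 239, 245, 241, 241, 240, 241, 241, 240, 240, 241, 241]
```

The projection confirms it. The rim sits about 3 px (2.5 mm) further along +y than I computed, so I'll aim at (0.5975,0.275) and lower.

step_arm:
  delta_pos:
    - [0, 0.003, -0.03]
    - [0, 0.003, -0.06]
    - [0, 0.003, -0.08]
    - [0, 0.003, -0.095]
    - [0, 0.003, -0.105]
    - [0, 0.003, -0.112]
    - [0, 0.003, -0.118]
    - [0, 0.003, -0.121]
    - [0, 0.003, -0.122]
    - [0, 0.003, -0.122]
  rot:
    - [0, 0, 0]
    - [0, 0, 0]
    - [0, 0, 0]
    - [0, 0, 0]
    - [0, 0, 0]
    - [0, 0, 0]
    - [0, 0, 0]
    - [0, 0, 0]
    - [0, 0, 0]
    - [0, 0, 0]
  claw: [0.7, 0.7, 0.7, 0.7, 0.7, 0.7, 0.7, 0.7, 0.7, 0.7]

```text
clock: 5.95
eef_pos: [0.5975, 0.2773, 0.0442]
eef_rot: [3.141, -0.0, 1.369]
contact_force: [0.1, 0.4, -1.2]
grip_width: 0.0346
gripper_force: 20.0
```

step_arm:
  delta_pos:
    - [0, 0, 0]
    - [0, 0, 0]
  rot:
    - [0, 0, 0]
    - [0, 0, 0]
  claw: [0.7, 0.7]

```text
clock: 6.12
eef_pos: [0.5976, 0.2774, 0.0444]
eef_rot: [3.141, -0.001, 1.369]
contact_force: [-0.1, -0.0, -1.0]
grip_width: 0.0345
gripper_force: 20.0
```

step_arm:
  delta_pos:
    - [0, -0.002, -0.001]
    - [0, -0.002, -0.001]
    - [0, -0.002, -0.001]
    - [0, -0.002, -0.001]
    - [0, -0.002, -0.001]
    - [0, -0.002, -0.001]
    - [0, -0.002, -0.001]
    - [0, -0.002, -0.001]
    - [0, -0.002, -0.001]
    - [0, -0.002, -0.001]
  rot:
    - [0, 0, 0]
    - [0, 0, 0]
    - [0, 0, 0]
    - [0, 0, 0]
    - [0, 0, 0]
    - [0, 0, 0]
    - [0, 0, 0]
    - [0, 0, 0]
    - [0, 0, 0]
    - [0, 0, 0]
  claw: [0.7, 0.7, 0.7, 0.5, 0.3, 0, 0, 0, 0, 0]

```text
clock: 6.95
eef_pos: [0.5972, 0.2752, 0.0427]
eef_rot: [3.142, -0.0, 1.369]
contact_force: [-0.9, -0.3, 0.1]
grip_width: 0.0773
gripper_force: 0.0
```

step_arm:
  delta_pos:
    - [0, 0, 0.02]
    - [0, 0, 0.05]
    - [0, 0, 0.08]
    - [0, 0, 0.11]
    - [0, 0, 0.14]
    - [0, -0.02, 0.15]
    - [0, -0.05, 0.15]
    - [0, -0.085, 0.15]
    - [-0.02, -0.12, 0.15]
    - [-0.03, -0.15, 0.15]
  rot:
    - [0, 0, 0]
    - [0, 0, 0]
    - [0, 0, 0]
    - [0, 0, 0]
    - [0, 0, 0]
    - [0, 0, 0]
    - [0, 0, 0]
    - [0, 0, 0]
    - [0, 0, 0]
    - [0, 0, 0]
  claw: [0, 0, 0, 0, 0, 0, 0, 0, 0, 0]

```text
clock: 7.78
eef_pos: [0.5659, 0.1228, 0.1924]
eef_rot: [-3.141, 0.001, 1.368]
contact_force: [-0.1, -0.8, -0.8]
grip_width: 0.0882
gripper_force: 0.0
```

step_arm:
  delta_pos:
    - [-0.015, -0.033, 0]
    - [-0.03, -0.066, 0]
    - [-0.045, -0.1, 0]
    - [-0.06, -0.132, 0]
    - [-0.075, -0.165, 0]
    - [-0.09, -0.2, 0]
    - [-0.105, -0.23, 0]
    - [-0.115, -0.252, 0]
    - [-0.115, -0.252, 0]
    - [-0.115, -0.252, 0]
  rot:
    - [0, 0, 0]
    - [0, 0, 0]
    - [0, 0, 0]
    - [0, 0, 0]
    - [0, 0, 0]
    - [0, 0, 0]
    - [0, 0, 0]
    - [0, 0, 0]
    - [0, 0, 0]
    - [0, 0, 0]
  claw: [0, 0, 0, 0, 0, 0, 0, 0, 0, 0]

```text
clock: 8.62
eef_pos: [0.4518, -0.128, 0.1929]
eef_rot: [3.141, 0.0, 1.365]
contact_force: [0.3, 0.6, 0.3]
grip_width: 0.0876
gripper_force: 0.0
```

```bash
python3 - <<'E'
from plant import read_state, vision
from h import *
s=read_state();print(s['clock'],s['eef_pos'])
c=vision.capture('wrist');np.savez('w3.npz',**c);t=vision.capture('top')
a=cv2.resize(t['img'][165:265,150:310,::-1],None,fx=2,fy=2)
b=np.clip(c['img'][...,::-1]*1.3,0,255).astype('uint8');
o=np.zeros((600,640,3),'uint8');o[:400]=b;o[400:,:320]=a;cv2.imwrite('pics/w3.png',o)
E
```

```text
8.6167 [ 0.45177955 -0.12804732  0.19289537]
```

View pics/w3.png

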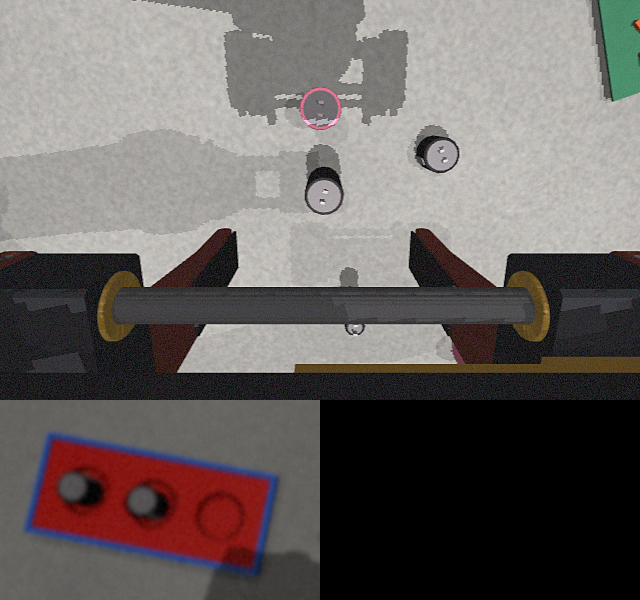

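The view shows tall B's top at (324,196), centred between the fingers, and the top crop shows A standing in the left pocket. Grasping B now.

step_arm:
  delta_pos:
    - [0, -0.002, -0.04]
    - [0, -0.002, -0.08]
    - [0, -0.002, -0.11]
    - [0, -0.002, -0.135]
    - [0, -0.002, -0.15]
    - [0, -0.002, -0.157]
    - [0, -0.002, -0.157]
    - [0, -0.002, -0.157]
    - [0, -0.002, -0.157]
  rot:
    - [0, 0, 0]
    - [0, 0, 0]
    - [0, 0, 0]
    - [0, 0, 0]
    - [0, 0, 0]
    - [0, 0, 0]
    - [0, 0, 0]
    - [0, 0, 0]
    - [0, 0, 0]
  claw: [0, 0, 0, 0, 0, 0, 0, 0, 0]

```text
clock: 9.47
eef_pos: [0.4533, -0.1285, 0.0367]
eef_rot: [3.14, -0.0, 1.369]
contact_force: [0.2, 0.4, 1.1]
grip_width: 0.088
gripper_force: 0.0
```

step_arm:
  delta_pos:
    - [0, 0, 0]
    - [0, 0, 0]
    - [0, 0, 0]
    - [0, 0, 0]
    - [0, 0, 0]
    - [0, 0, 0]
    - [0, 0, 0]
    - [0, 0, 0]
    - [0, 0, 0]
    - [0, 0, 0]
  rot:
    - [0, 0, 0]
    - [0, 0, 0]
    - [0, 0, 0]
    - [0, 0, 0]
    - [0, 0, 0]
    - [0, 0, 0]
    - [0, 0, 0]
    - [0, 0, 0]
    - [0, 0, 0]
    - [0, 0, 0]
  claw: [0.7, 0.7, 0.7, 0.7, 0.7, 0.7, 0.7, 0.7, 0.7, 0.7]

```text
clock: 10.3
eef_pos: [0.4522, -0.1288, 0.0356]
eef_rot: [-3.142, -0.0, 1.369]
contact_force: [0.4, -0.5, 0.3]
grip_width: 0.0348
gripper_force: 20.0
```

step_arm:
  delta_pos:
    - [0, 0, 0.02]
    - [0, 0, 0.05]
    - [0, 0, 0.08]
    - [0, 0, 0.11]
    - [0, 0, 0.13]
    - [0.01, 0.03, 0.13]
    - [0.025, 0.06, 0.13]
    - [0.04, 0.09, 0.13]
    - [0.055, 0.12, 0.13]
    - [0.07, 0.15, 0.13]
  rot:
    - [0, 0, 0]
    - [0, 0, 0]
    - [0, 0, 0]
    - [0, 0, 0]
    - [0, 0, 0]
    - [0, 0, 0]
    - [0, 0, 0]
    - [0, 0, 0]
    - [0, 0, 0]
    - [0, 0, 0]
  claw: [0.7, 0.7, 0.7, 0.7, 0.7, 0.7, 0.7, 0.7, 0.7, 0.7]

```text
clock: 11.13
eef_pos: [0.5225, 0.0224, 0.1656]
eef_rot: [-3.142, 0.0, 1.368]
contact_force: [0.2, 1.0, -1.1]
grip_width: 0.035
gripper_force: 20.0
```

step_arm:
  delta_pos:
    - [0.013, 0.03, 0]
    - [0.025, 0.06, 0]
    - [0.037, 0.085, 0]
    - [0.042, 0.096, 0]
    - [0.042, 0.096, 0]
    - [0.042, 0.096, 0]
    - [0.042, 0.096, 0]
  rot:
    - [0, 0, 0]
    - [0, 0, 0]
    - [0, 0, 0]
    - [0, 0, 0]
    - [0, 0, 0]
    - [0, 0, 0]
    - [0, 0, 0]
  claw: [0.7, 0.7, 0.7, 0.7, 0.7, 0.7, 0.7]

```text
clock: 11.72
eef_pos: [0.5637, 0.1152, 0.1653]
eef_rot: [-3.141, 0.002, 1.367]
contact_force: [0.1, -0.6, -2.1]
grip_width: 0.0347
gripper_force: 20.0
```

```bash
python3 - <<'E'
from plant import read_state, vision
from h import *
s=read_state();print(s['clock'],s['eef_pos'])
c=vision.capture('wrist')
cv2.imwrite('pics/w4.png',np.clip(c['img'][...,::-1]*1.3,0,255).astype('uint8'))
K,R,t=c['camera_matrix'],c['R'],c['t']
d=np.array([.0164,.0783,0])/.08;C=np.array([.580,.195,.027])
for p in(C-.08*d,C-.053*d,C-.107*d):q=K@(R@p+t);print(q[:2]/q[2])
E
```

```text
11.7167 [0.5636928  0.11519007 0.16526298]
[323.91341798 189.55368165]
[324.01594067 159.77336683]
[323.8151874  218.08724685]
```

View pics/w4.png

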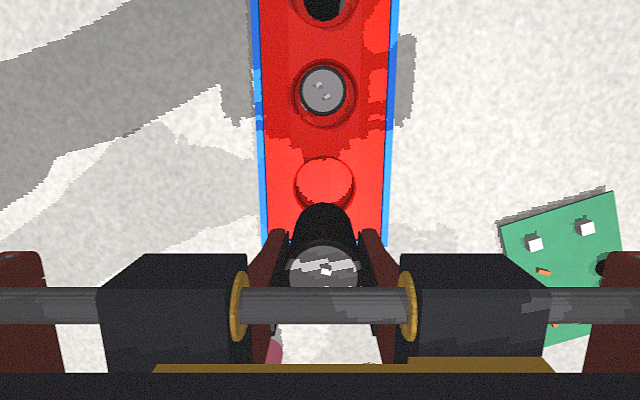

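The view shows the right pocket's mouth with its top edge near row 157 at column 324, and the seated cap at (322,92). As with the left pocket, the mouth is about 3 mm further along +y, so I'll correct for that and lower.

step_arm:
  delta_pos:
    - [0, 0.003, -0.03]
    - [0, 0.003, -0.06]
    - [0, 0.003, -0.08]
    - [0, 0.003, -0.095]
    - [0, 0.003, -0.105]
    - [0, 0.003, -0.112]
    - [0, 0.003, -0.118]
    - [0, 0.003, -0.121]
    - [0, 0.003, -0.122]
    - [0, 0.003, -0.122]
  rot:
    - [0, 0, 0]
    - [0, 0, 0]
    - [0, 0, 0]
    - [0, 0, 0]
    - [0, 0, 0]
    - [0, 0, 0]
    - [0, 0, 0]
    - [0, 0, 0]
    - [0, 0, 0]
    - [0, 0, 0]
  claw: [0.7, 0.7, 0.7, 0.7, 0.7, 0.7, 0.7, 0.7, 0.7, 0.7]

```text
clock: 12.6
eef_pos: [0.5645, 0.1202, 0.0441]
eef_rot: [3.141, -0.0, 1.369]
contact_force: [0.7, 0.2, -1.0]
grip_width: 0.0347
gripper_force: 20.0
```

step_arm:
  delta_pos:
    - [0, 0, -0.001]
    - [0, 0, -0.001]
  rot:
    - [0, 0, 0]
    - [0, 0, 0]
  claw: [0.7, 0.7]

```text
clock: 12.77
eef_pos: [0.5645, 0.1202, 0.0431]
eef_rot: [3.141, -0.0, 1.369]
contact_force: [0.3, 0.1, -0.9]
grip_width: 0.0346
gripper_force: 20.0
```

step_arm:
  delta_pos:
    - [0, 0, 0]
    - [0, 0, 0]
    - [0, 0, 0]
    - [0, 0, 0]
    - [0, 0, 0]
    - [0, 0, 0]
    - [0, 0, 0]
    - [0, 0, 0]
    - [0, 0, 0]
    - [0, 0, 0]
  rot:
    - [0, 0, 0]
    - [0, 0, 0]
    - [0, 0, 0]
    - [0, 0, 0]
    - [0, 0, 0]
    - [0, 0, 0]
    - [0, 0, 0]
    - [0, 0, 0]
    - [0, 0, 0]
    - [0, 0, 0]
  claw: [0.7, 0.5, 0.3, 0, 0, 0, 0, 0, 0, 0]

```text
clock: 13.6
eef_pos: [0.5642, 0.1201, 0.0426]
eef_rot: [-3.142, 0.0, 1.369]
contact_force: [-0.0, -0.7, 0.6]
grip_width: 0.0869
gripper_force: 0.0
```

step_arm:
  delta_pos:
    - [0, 0, 0.02]
    - [0, 0, 0.05]
    - [0, 0, 0.08]
    - [0, 0, 0.11]
    - [0, 0, 0.14]
    - [0, -0.02, 0.15]
    - [0, -0.05, 0.15]
    - [0, -0.07, 0.15]
    - [0, -0.07, 0.15]
    - [0, -0.07, 0.15]
  rot:
    - [0, 0, 0]
    - [0, 0, 0]
    - [0, 0, 0]
    - [0, 0, 0]
    - [0, 0, 0]
    - [0, 0, 0]
    - [0, 0, 0]
    - [0, 0, 0]
    - [0, 0, 0]
    - [0, 0, 0]
  claw: [0, 0, 0, 0, 0, 0, 0, 0, 0, 0]

```text
clock: 14.43
eef_pos: [0.5642, 0.0489, 0.1927]
eef_rot: [3.141, 0.0, 1.366]
contact_force: [0.1, 1.2, 0.2]
grip_width: 0.0883
gripper_force: 0.0
```

```bash
python3 - <<'E'
from plant import vision
from h import *
c=vision.capture('wrist');t=vision.capture('top')
o=np.zeros((600,640,3),'uint8');o[:400]=np.clip(c['img'][...,::-1]*1.3,0,255);o[400:]=cv2.resize(t['img'][180:280,150:470,::-1],None,fx=2,fy=2);cv2.imwrite('pics/w5.png',o)
E
```

```text
(no output)
```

View pics/w5.png

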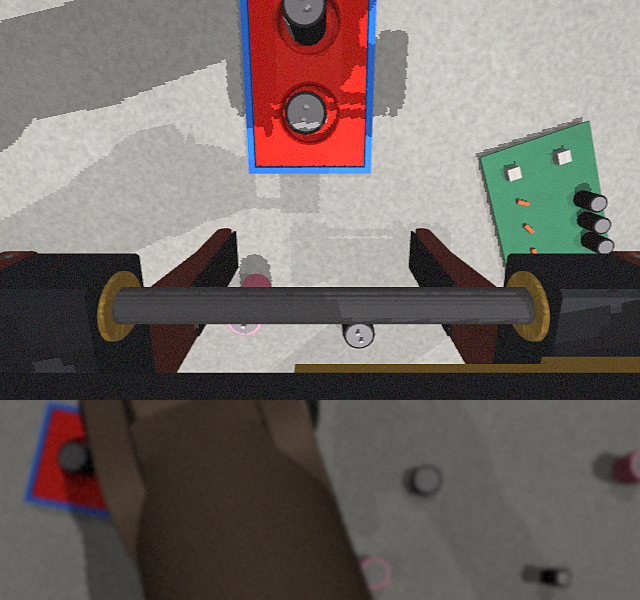

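The wrist view shows B upright in the right pocket, its top at (306,112), with the seated cap behind it at (305,10). The top crop shows A in the left pocket and the short and slim caps where they started. The arm is clear, so I'm handing in.

```bash
python3 -c "
from plant import order
print(order.finish_job())"
```

```text
the job is handed in; nothing more can be done
None
```

Both tall capacitors are standing upright in the left and right pockets, the seated, short and slim ones looked undisturbed in the last images, and the job was handed in at about 14.5 s; the hand-in call returned no verdict.

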